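Clamp a bar in the welding jig

ROBOT

A 6-joint arm with a two-finger parallel gripper is mounted at the origin on a cart in front of the work surface, level with it; the furniture and walls round the work are solid. World frame = base frame: x ahead of the robot, y to its left, z up, the work surface at z = 0. Lengths are in m, angles in rad, forces in N, time in s.
With the tool pointing down it reaches from about 0.3 to 0.875 m from the base axis. Payload 6.4 kg.
Tool frame: the origin (TCP) lies midway between the tips of the shut fingers; the grasp point (between the pads) lies 19 mm behind it; z points along the fingers, y is the line along which they close (so a half turn about z gives the same grasp; the last joint's range is limited). The gripper opens to 85 mm and grips with 20 to 120 N. Pads are 22 mm wide; open, the fingers measure 114 mm over their backs; the gripper's body (76 mm by 85 mm) begins 54 mm behind the grasp point. The pads swing forward as they close: fully open they stand 13 mm farther back than shut.
Start: joints at [-1.325, 0.181, 1.607, -0, 1.354, -0.206], TCP at [0.251, -0.517, 0.231] pointing down, gripper open.
Joint ranges: [-2.99, 2.99], [-0.89, 2.07], [0.3, 2.58], [-1.14, 4.28], [0, 2.63], [-3.12, 3.12]. Speed limits (rad/s): [2.57, 2.57, 3.01, 3.14, 3.14, 3.14].

INTERFACE

Orientations are given as a unit quaternion [w, x, y, z].
In Python, from bench import ctrl gives the robot as it stands. The module is installed in compiled form; this text tells all that it offers.
- The arm moves only by the tool move_arm, never from a script. Its argument "plan" is one flat list of numbers, 6 for each row, row after row: the shift along the world's x, y, z in units of 50 mm (1.0 is 50 mm), then the turn, a rotation vector about the world's x, y, z in rad. A call has 1 to 10 rows; each row is the pose to reach, as a shift and turn from the pose commanded when the call began; what a row does not reach only later rows make up. A row lasts 1/8 s, in which the tool goes at most 62.5 mm and 10.7 degrees, less where a joint would pass 70% of its speed; a pose out of reach is approached as far as the arm can. A call with a gripper value outside its range is refused whole. "grip" is the finger opening in mm, from 0 to 85.4, set as the call begins (left out, the last holds). The fingers move at their own pace and stop on an object; the grip force is fixed at half the most. Time passes only in rows, so rows that repeat a pose let the fingers close. It gives the time, the measured TCP pose, the force, the opening and the grip force at its end, in the units of the state.
- ctrl.get_obs(): the state, without advancing time (a new reading comes with each control period).
- ctrl.camera(name): name is "side" or "top" or "wrist"; returns a dict with "pixels" (420x560x3 uint8, red, green, blue), "fx", "fy", "cx", "cy" (pixels), "origin" and "attitude" of the camera in the world. Camera axes: x right, y down, z forward; pixel columns grow to the right and rows downward; lengths in m; the calibration is good to about 2 mm. The wrist camera is an equidistant fisheye: a pixel r from the principal point sees the ray r / f radians off the axis. A picture is of the moment at which its call begins. There is no depth.
- ctrl.hand_in(): hands the job in; it is judged then, once.
The state is a dict: "time_s": time; "q": joint angles; "dq": joint speeds; "joint_efforts": joint torques, N m; "eef_pos": TCP position; "eef_rot": TCP orientation; "wrist_force": force on the tool from outside, world axes, zero at the start; "torque": the same for the moment, N m; "opening": opening from 0.0 (shut) to 1.0 (fully open); "grasp_force": force on a finger pad.
Only numpy, scipy, OpenCV 4.12 (cv2) and the standard library are available. Lean on these libraries where they do the work, as an engineer would, in place of code of your own. Each camera call takes 0.05 s, during which the arm holds its last target. There are 200 camera calls.

TASK

Clamp the square aluminium bar in the welding jig. If the jig's hold-down clamp is closed, swing it open by its ball-ended handle; lay the bar lengthwise in the two saddles, centred on them, and only then swing the clamp shut so that its pad rests on the bar.

Things in the scene. Friction and masses are not known exactly. Their poses are not given: they have to be found in the camera images.
- alu_bar: loose bar of bare aluminium, square section, 140 mm long (its x axis), 25 mm wide and 25 mm high; origin at the centre of its underside; it lies somewhere on the bench, away from the jig
- seat (a point): the seat of the fixed steel welding jig: point midway between its two saddles, at their resting faces, 22 mm above the bench, 12 mm above the base plate. y: lengthwise direction of the loaded bar, towards the clamp; z up. Saddles 37.5 mm either side of the point along y, each 16 mm thick, with side lips 6 mm high, 47 mm apart along x. The clamp's bracket begins 97 mm along y
- hinge (a point): the clamp's hinge, 120 mm along the seat's y and 48 mm above the seat; same axes as the seat, hinge axis along x. The clamp is one lever: an arm 16 mm wide with a pad 85 mm from the hinge, which comes down on the bar 35 mm from its middle, and a straight 10 mm rod handle at right angles to the arm
- knob (a point): centre of the black ball, 30 mm across, at the end of the clamp's handle, 125 mm from the hinge. Straight above the hinge when the clamp is shut on a bar; as the clamp opens it swings down away from the seat (to +y of the seat), through almost a quarter turn
- hold_down (a joint): angle of the clamp's lever, rad: 0 with the pad on a loaded bar (arm level, handle upright), -0.15 when shut with no bar under it, 1.45 fully open (arm upright, handle nearly level, pointing away from the seat). The lever turns freely; its own weight (1 N or less at the knob) drops it to the nearer end, with the balance near 0.6, and keeps it there
There are look-alikes about, which are no part of the job. Of the things that look like the alu_bar, the largest one is meant.

How it is judged:
On the way:
1. the bar lies in both saddles while the clamp is still open (x of alu_bar in the frame of seat between -0.015 and 0.015 m and y of alu_bar in the frame of seat between -0.025 and 0.025 m and z of alu_bar in the frame of seat between -0.005 and 0.005 m and value of joint hold_down above 0.4 rad), for 0.2 s.
At the end, for the whole second after the job is handed in: the bar rests flat in both saddles (height within 5 mm), its middle within 15 mm sideways and 25 mm lengthwise of the seat's centre, in line with the jig within 15 degrees, at rest, with the clamp shut on it (hold_down within 0.06 rad of 0) (x of alu_bar in the frame of seat between -0.015 and 0.015 m and y of alu_bar in the frame of seat between -0.025 and 0.025 m and z of alu_bar in the frame of seat between -0.005 and 0.005 m and angle between the x axis of alu_bar and the y axis of seat, either way round below 0.26 rad and value of joint hold_down between -0.06 and 0.06 rad and linear speed of alu_bar below 0.02 m/s); the robot touches nothing.
It also fails if it takes over 72 s, if anything falls off the work surface, if the arm or the gripper's body presses on something with over 40 N, if the wrist force passes 120 N, or if a joint passes its speed limit or range.

## Working session

There is one attempt and no reset: what is moved stays moved. The work goes in short steps, Python scripts to look and compute and a tool call to move; the robot and the scene stay as the last step left them, time stands still between calls to the robot, and variables do not carry over. Pictures are saved under pics/ and viewed, at most 10 in all, crops included, and the job is handed in when it is done.

Besides the shell and the picture viewer there is one more tool, called after ">>>" as name(argument=value, ...), one argument or row to a line, values as JSON. move_arm: Moves the arm, as the interface text tells. Its arguments: {"type":"object","properties":{"plan":{"type":"array"},"grip":{"type":"number"}},"required":["plan"]}

```bash
mkdir -p pics
cat > h.py <<'E'
import numpy as np, cv2
from bench import ctrl
from scipy.spatial.transform import Rotation as R
def cam(n):
    c=ctrl.camera(n); a=np.array(c['attitude'],float)
    c['R']=a if a.shape==(3,3) else R.from_quat(a[[1,2,3,0]]).as_matrix()
    c['o']=np.array(c['origin']); return c
def ray(c,u,v):
    x,y=(u-c['cx'])/c['fx'],(v-c['cy'])/c['fy']
    d=c['R']@np.array([x,y,1.]); return d/np.linalg.norm(d)
def plane(c,u,v,z):
    d=ray(c,u,v); return c['o']+d*(z-c['o'][2])/d[2]
def tri(c1,p1,c2,p2):
    A=np.zeros((3,3));b=np.zeros(3)
    for c,p in((c1,p1),(c2,p2)):
        d=ray(c,*p);P=np.eye(3)-np.outer(d,d);A+=P;b+=P@c['o']
    return np.linalg.solve(A,b)
def proj(c,X):
    p=c['R'].T@(np.array(X)-c['o']);return np.array([c['fx']*p[0]/p[2]+c['cx'],c['fy']*p[1]/p[2]+c['cy']])
E
python3 - <<'E'
from h import *
for n in('top','side'):
    c=cam(n);cv2.imwrite(f'pics/{n}0.png',c['pixels'][:,:,::-1]);print(n,c['o'],c['attitude'],c['fx'],c['fy'],c['cx'],c['cy'])
s=ctrl.get_obs();print(s)
E
```

```text
top [ 0.41896907 -0.08834659  0.99388457] [-0.04382553  0.70728786 -0.70429445  0.04233824] 394.3229254963185 394.3229254963185 282.2017015960924 210.52612607062068
side [ 0.20400072 -0.95407063  0.63905681] [-0.49892478  0.84731795 -0.16032162  0.08615873] 416.4501309016836 416.4501309016836 273.2727307852724 218.52378600691955
{'time_s': 0.1, 'q': array([-1.32529705e+00,  1.81439800e-01,  1.60787578e+00,  5.31660578e-06,
        1.35382725e+00, -2.06311179e-01]), 'dq': array([ 0.00010232, -0.00218222, -0.00158215,  0.00105868,  0.00144671,
       -0.00022696]), 'joint_efforts': array([ 5.84500176e-04, -4.45877731e+01, -3.52239668e+01, -2.37364693e-04,
        4.10109060e-03,  3.89990078e-05]), 'eef_pos': array([ 0.25093295, -0.51681619,  0.23050498]), 'eef_rot': array([-7.74989131e-04,  9.74591581e-01,  2.23988055e-01, -1.25910877e-05]), 'wrist_force': array([-0.30739733, -0.57954283, -0.15854424]), 'torque': array([0.02680827, 0.04849305, 0.05150539]), 'grasp_force': 0.0, 'opening': 0.9988869666729155}
```

View pics/top0.png

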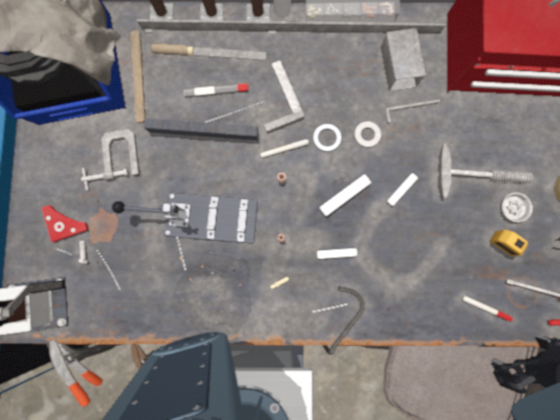

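View pics/side0.png

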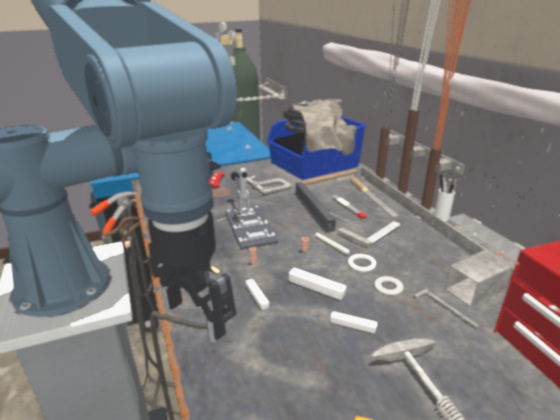

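Top view: candidates for the bar are the pale bars at (345,195), (402,189) and (337,253). The largest, at (345,195), fits 140 x 25 mm. The jig plate spans about (165–256, 195–242), with saddles near (213,218) and (241,220). The knob at (118,207) lies well out, so the clamp looks open. I'll measure and confirm this in an enlarged crop.

Run:
```python
from h import *
c=cam('top');s=cam('side');im=c['pixels'][:,:,::-1].copy()
g=cv2.cvtColor(im,cv2.COLOR_BGR2GRAY)
m=(g>175).astype(np.uint8);n,L,st,ce=cv2.connectedComponentsWithStats(m)
for i in range(1,n):
    x,y,w,h,a=st[i]
    if a<40 or not(160<x<430 and 160<y<270):continue
    ct=cv2.findContours((L==i).astype(np.uint8),0,2)[0][0]
    r=cv2.minAreaRect(ct);P=np.array([plane(c,*p,0.025)[:2] for p in cv2.boxPoints(r)])
    print(a,np.round(r[0],1),'ctr',P.mean(0).round(4),'sides',np.linalg.norm(P[1]-P[0]).round(4),np.linalg.norm(P[2]-P[1]).round(4),'ang',[round(float(np.degrees(np.arctan2(*(d)[::-1]))),1) for d in (P[1]-P[0],P[2]-P[1])])
m=(g[170:250,100:150]<35).astype(np.uint8);n,L,st,ce=cv2.connectedComponentsWithStats(m);print('dark',st[1:]+[100,170,0,0,0],ce[1:]+[100,170])
a=cv2.resize(im[150:275,100:425],(800,308),interpolation=2)
b=cv2.resize(s['pixels'][150:260,190:310,::-1],(312,286),interpolation=2)
o=np.zeros((600,800,3),np.uint8);o[:308]=a;o[310:596,:312]=b
# bar region in side
o[310:596,330:330+476][:, :470]=cv2.resize(s['pixels'][240:345,225:400,::-1],(476,286),interpolation=2)[:,:470]
cv2.imwrite('pics/crop1.png',o)
```

```text
330 [402.1 189. ] ctr [ 0.5931 -0.3845] sides 0.0983 0.0211 ang [-42.4, -133.4]
659 [344.8 194.5] ctr [ 0.5788 -0.2419] sides 0.1445 0.0289 ang [-53.4, -144.9]
287 [211.5 217.3] ctr [0.5204 0.0887] sides 0.1032 0.019 ang [-4.8, -96.2]
297 [241.4 219.9] ctr [0.5143 0.0145] sides 0.1053 0.0182 ang [-5.0, -95.8]
52 [166. 207.] ctr [0.5453 0.2021] sides 0.0149 0.02 ang [-89.8, -177.7]
80 [185.  207.2] ctr [0.5449 0.155 ] sides 0.022 0.0431 ang [-46.4, -136.8]
345 [337.  252.9] ctr [ 0.4341 -0.2203] sides 0.0989 0.0205 ang [-85.8, -177.1]
dark [[122 205   1   1   1]
 [119 208   4   4   7]
 [117 211   1   1   1]] [[122.         205.        ]
 [120.57142857 209.71428571]
 [117.         211.        ]]
```

View pics/crop1.png

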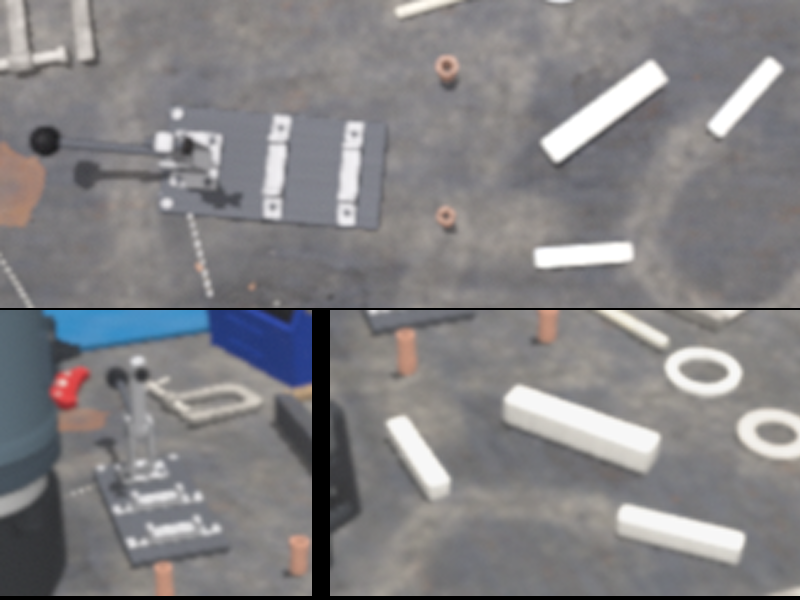

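The enlarged crop confirms the largest bar, top (345,195). Its outline measures 144 x 29 mm, against about 98 x 20 mm for the other two. The clamp is open, with its arm upright. Moving above the bar, turned +100°.

>>> move_arm(
  plan=[6.58,5.48,-1.5,0,0,1.745,6.58,5.48,-1.5,0,0,1.745,6.58,5.48,-1.5,0,0,1.745,6.58,5.48,-1.5,0,0,1.745,6.58,5.48,-1.5,0,0,1.745,6.58,5.48,-1.5,0,0,1.745,6.58,5.48,-1.5,0,0,1.745,6.58,5.48,-1.5,0,0,1.745,6.58,5.48,-1.5,0,0,1.745,6.58,5.48,-1.5,0,0,1.745],
  grip=85,
)

```text
time_s: 1.45
eef_pos: [0.5801, -0.2428, 0.1558]
eef_rot: [-0.0, 0.453, 0.891, 0.0]
wrist_force: [-0.3, -0.3, 0.4]
opening: 0.996
grasp_force: 0.0
```

>>> move_arm(
  plan=[0,0,0,0,0,0,0,0,0,0,0,0],
)

```text
time_s: 1.7
eef_pos: [0.58, -0.2433, 0.1561]
eef_rot: [-0.0, 0.456, 0.89, 0.0]
wrist_force: [0.2, 0.1, -0.7]
opening: 0.997
grasp_force: 0.0
```

Run:
```python
from h import *
s=ctrl.get_obs();r=R.from_quat(np.array(s['eef_rot'])[[1,2,3,0]]);print(s['eef_pos'],np.degrees(np.arctan2(*r.as_matrix()[1::-1,0])),r.as_matrix()[:,2],s['q'])
w=cam('wrist');im=w['pixels'][:,:,::-1].copy();t=cam('top')['pixels'][:,:,::-1].copy()
def fe(X):
    p=w['R'].T@(np.array(X)-w['o']);th=np.arccos(p[2]/np.linalg.norm(p));ph=np.arctan2(p[1],p[0]);return w['cx']+w['fx']*th*np.cos(ph),w['cy']+w['fy']*th*np.sin(ph)
a=np.radians(-54.1);u=np.array([np.cos(a),np.sin(a)]);v=np.array([-u[1],u[0]])
for i in(-.07,.07):
  for j in(-.0125,.0125):
    q=fe([*(np.array([.58,-.243])+i*u+j*v),.025]);cv2.circle(im,tuple(int(round(k)) for k in q),3,(0,0,255),-1)
cv2.imwrite('pics/w1.png',im)
```

```text
[ 0.57995241 -0.24327784  0.15612981] 125.79479585387719 [-2.28960421e-04  1.82559455e-04 -9.99999957e-01] [-5.85619067e-01  3.70013212e-01  1.52927445e+00  2.70325188e-05
  1.24259671e+00 -1.21036484e+00]
```

View pics/w1.png

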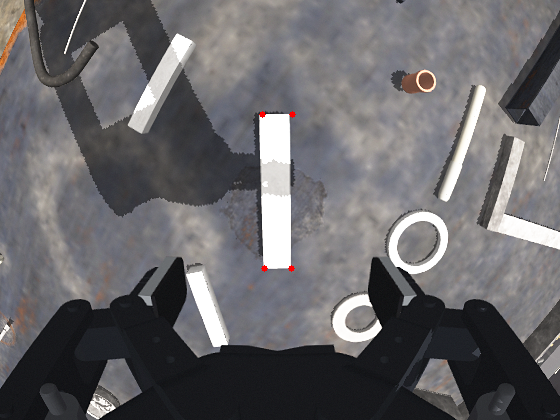

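The wrist view shows the predicted corners (red, around (263–292, 114–268)) lying on the bar's outline, so the pose is right. Descending and gripping.

>>> move_arm(
  plan=[0,0,-0.8,0,0,0,0,0,-1.6,0,0,0,0,0,-2.2,0,0,0,0,0,-2.7,0,0,0,0,0,-3.04,0,0,0,0,0,-3.04,0,0,0],
)

```text
time_s: 2.55
eef_pos: [0.5791, -0.2428, 0.003]
eef_rot: [-0.001, 0.455, 0.89, 0.0]
wrist_force: [-0.1, -0.0, 0.9]
opening: 0.993
grasp_force: 0.0
```

>>> move_arm(
  plan=[0,0,0,0,0,0,0,0,0,0,0,0,0,0,0,0,0,0,0,0,0,0,0,0,0,0,0,0,0,0,0,0,0,0,0,0,0,0,0,0,0,0,0,0,0,0,0,0],
  grip=0,
)

```text
time_s: 3.55
eef_pos: [0.5807, -0.2437, 0.0053]
eef_rot: [0.001, 0.455, 0.891, -0.0]
wrist_force: [-1.1, 0.4, 5.5]
opening: 0.279
grasp_force: 60.9
```

>>> move_arm(
  plan=[0,0,0.6,0,0,0,0,0,1.4,0,0,0,0,0,2.0,0,0,0,-0.24,1,2.0,0,0,-0.12,-0.48,2.1,2.0,0,0,-0.27,-0.74,3.2,2.0,0,0,-0.42,-0.98,4.4,2.0,0,0,-0.57,-1.18,5.4,2.0,0,0,-0.67,-1.24,5.9,2.0,0,0,-0.709,-1.24,5.9,2.0,0,0,-0.709],
)

```text
time_s: 4.8
eef_pos: [0.5168, 0.0536, 0.1035]
eef_rot: [-0.001, 0.735, 0.678, -0.001]
wrist_force: [-0.3, -0.7, -3.1]
opening: 0.277
grasp_force: 59.8
```

>>> move_arm(
  plan=[0,0,0,0,0,0,0,0,0,0,0,0],
)

```text
time_s: 5.05
eef_pos: [0.5182, 0.0506, 0.1041]
eef_rot: [0.0, 0.736, 0.677, -0.0]
wrist_force: [-0.4, 0.2, -3.6]
opening: 0.277
grasp_force: 59.8
```

Run:
```python
from h import *
s=ctrl.get_obs();r=R.from_quat(np.array(s['eef_rot'])[[1,2,3,0]]);print(s['eef_pos'],np.degrees(np.arctan2(*r.as_matrix()[1::-1,0])),s['opening'],s['grasp_force'])
w=cam('wrist')['pixels'][:,:,::-1]; S=cam('side')['pixels'][130:340,150:400,::-1]
o=np.zeros((600,800,3),np.uint8);o[:420,:560]=w[:420];o[390:600,550:800]=S
cv2.imwrite('pics/w2.png',o)
```

```text
[0.51822072 0.05060741 0.10413662] 85.18151224287996 0.2773488688546405 59.828919768333435
```

View pics/w2.png

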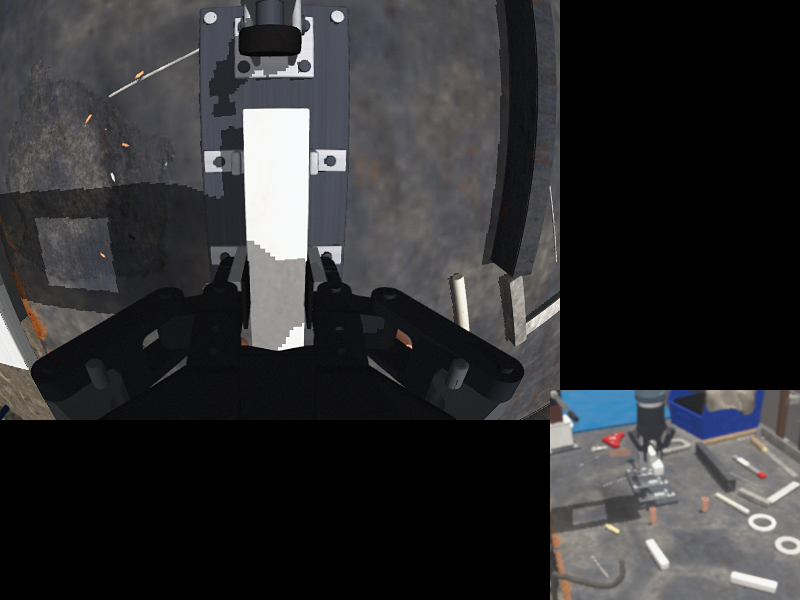

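The wrist view shows the bar (244–310 wide) centred between the lips of the saddles and in line with the jig. Lowering.

>>> move_arm(
  plan=[0,0,-0.5,0,0,0,0,0,-0.9,0,0,0,0,0,-1.2,0,0,0,0,0,-1.4,0,0,0,0,0,-1.48,0,0,0,0,0,-1.52,0,0,0,0,0,-1.55,0,0,0,0,0,-1.55,0,0,0],
)

```text
time_s: 6.15
eef_pos: [0.5185, 0.0517, 0.0273]
eef_rot: [0.0, 0.736, 0.677, 0.0]
wrist_force: [-0.6, -0.6, -1.0]
opening: 0.275
grasp_force: 59.9
```

>>> move_arm(
  plan=[0,0,0,0,0,0,0,0,0,0,0,0,0,0,0,0,0,0,0,0,0,0,0,0],
  grip=50,
)

```text
time_s: 6.65
eef_pos: [0.5182, 0.0517, 0.0269]
eef_rot: [0.0, 0.736, 0.677, 0.0]
wrist_force: [-0.2, -0.5, 0.4]
opening: 0.586
grasp_force: 0.0
```

>>> move_arm(
  plan=[0,0,0.3,0,0,0,0,0,0.9,0,0,0,0,0,1.8,0,0,0,0,-1,3.0,0,0,0,0,-2,4.2,0,0,0,0,-3,4.4,0,0,0,0,-4,4.4,0,0,0,0,-4,4.4,0,0,0],
)

```text
time_s: 7.65
eef_pos: [0.5182, -0.1525, 0.249]
eef_rot: [0.002, 0.738, 0.675, 0.0]
wrist_force: [-0.1, 0.2, 0.6]
opening: 0.585
grasp_force: 0.0
```

Run:
```python
from h import *
print(ctrl.get_obs()['eef_pos'],ctrl.get_obs()['q'])
c=cam('top');s=cam('side');im=c['pixels'][:,:,::-1].copy();si=s['pixels'][:,:,::-1].copy()
S=np.array([.518,.0525,.022]);y=np.array([.082,.9966,0])
H=S+.12*y+[0,0,.048];K=H+.125*(np.cos(1.45)*np.array([0,0,1])+np.sin(1.45)*y)
print('H',H,'K',K,proj(c,K),proj(s,K),proj(c,H))
g=cv2.cvtColor(im,cv2.COLOR_BGR2GRAY)
_,L,st,ce=cv2.connectedComponentsWithStats((g>175).astype(np.uint8))
for i in range(1,len(st)):
    if st[i,4]>400 and 150<ce[i,0]<300 and 170<ce[i,1]<260: print(st[i],ce[i],plane(c,*ce[i],.047))
a=cv2.resize(im[170:260,100:270],(800,424),interpolation=2);b=cv2.resize(si[150:260,190:310],(192,176),interpolation=2)
o=np.zeros((600,800,3),np.uint8);o[:424]=a;o[424:600,:192]=b;cv2.imwrite('pics/c3.png',o)
```

```text
[ 0.51819395 -0.15252052  0.248951  ] [-5.05544082e-01  8.54354566e-02  1.67745451e+00 -9.24185712e-04
  1.37515593e+00 -4.16993781e-01]
H [0.52784  0.172092 0.07    ] K [0.53801531 0.29575922 0.08506285] [118.05691117 206.57471099] [235.22544907 176.20940696] [172.80184121 211.90066796]
[ 194  193   74   77 1810] [233.04585635 224.18066298] [0.50135688 0.03220262 0.047     ]
```

View pics/c3.png

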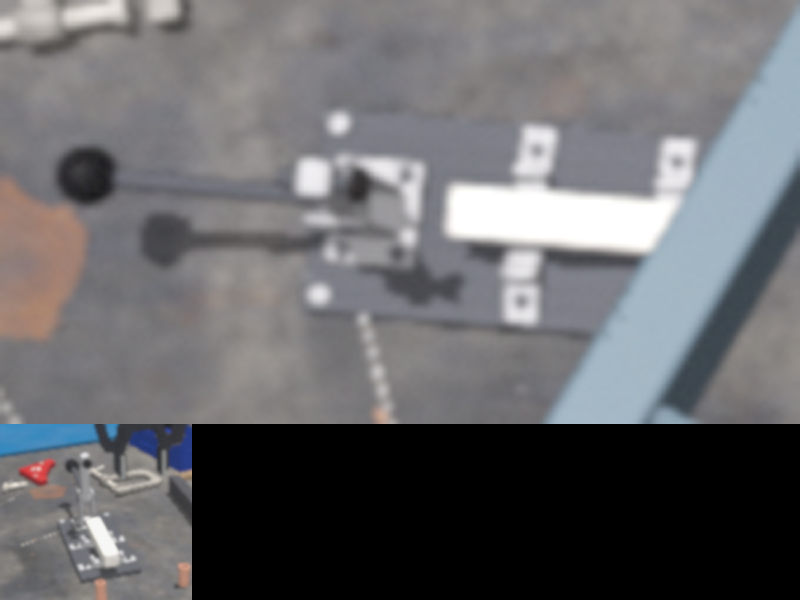

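Crop shows the bar in the saddles (starting at crop (446,212)), and the knob at top pixel (118,207) matches my model of the fully open lever: K = (0.538, 0.296, 0.085). Moving over the knob with the fingers closing along the hinge axis.

>>> move_arm(
  plan=[0.05,1,0,0,0,0,0.1,2.2,0,0,0,0,0.15,3.4,0,0,0,0,0.2,4.6,0,0,0,0,0.25,5.8,0,0,0,0,0.3,7,0,0,0,0,0.35,8,0,0,0,0,0.4,8.9,0,0,0,0,0.4,8.9,0,0,0,0,0.4,8.9,0,0,0,0],
  grip=75,
)

```text
time_s: 9.0
eef_pos: [0.5368, 0.2974, 0.2464]
eef_rot: [-0.0, 0.735, 0.678, -0.001]
wrist_force: [0.7, -0.1, -0.4]
opening: 0.879
grasp_force: 0.0
```

Run:
```python
from h import *
s=ctrl.get_obs();r=R.from_quat(np.array(s['eef_rot'])[[1,2,3,0]]);print(s['eef_pos'],np.degrees(np.arctan2(*r.as_matrix()[1::-1,0])))
w=cam('wrist');im=w['pixels'][:,:,::-1].copy()
X=np.array([.538,.2958,.085]);p=w['R'].T@(X-w['o']);th=np.arccos(p[2]/np.linalg.norm(p));ph=np.arctan2(p[1],p[0])
cv2.circle(im,(int(w['cx']+w['fx']*th*np.cos(ph)),int(w['cy']+w['fy']*th*np.sin(ph))),4,(0,0,255),-1)
cv2.imwrite('pics/w4.png',im)
S=np.array([.518,.0525,.022]);y=np.array([.082,.9966,0]);H=S+.12*y+[0,0,.048]
f=lambda t:H+.125*(np.cos(t)*np.array([0,0,1])+np.sin(t)*y)
for t in np.linspace(1.45,0,15): print(round(t,2),((f(t)-f(1.45))/.05).round(2))
```

```text
[0.53680663 0.29738442 0.24643131] 85.36870054150232
1.45 [0. 0. 0.]
1.35 [-0.   -0.04  0.25]
1.24 [-0.01 -0.11  0.5 ]
1.14 [-0.02 -0.21  0.74]
1.04 [-0.03 -0.33  0.97]
0.93 [-0.04 -0.47  1.19]
0.83 [-0.05 -0.64  1.39]
0.72 [-0.07 -0.82  1.57]
0.62 [-0.08 -1.02  1.73]
0.52 [-0.1  -1.24  1.87]
0.41 [-0.12 -1.47  1.99]
0.31 [-0.14 -1.71  2.08]
0.21 [-0.16 -1.96  2.15]
0.1 [-0.18 -2.22  2.19]
0.0 [-0.2  -2.47  2.2 ]
```

View pics/w4.png

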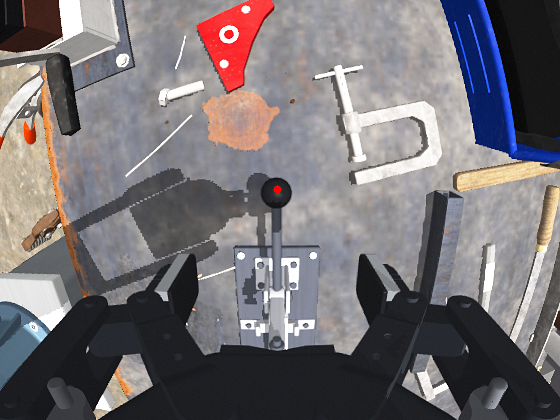

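The ball at (276,193) coincides with the predicted dot (278,190). Descending onto it and gripping.

>>> move_arm(
  plan=[0,0,-1,0,0,0,0,0,-2,0,0,0,0,0,-2.8,0,0,0,0,0,-3.4,0,0,0,0,0,-3.66,0,0,0,0,0,-3.66,0,0,0,0,0,-3.66,0,0,0],
)

```text
time_s: 9.93
eef_pos: [0.5393, 0.2968, 0.0655]
eef_rot: [0.001, 0.736, 0.677, 0.001]
wrist_force: [0.1, 0.4, 0.0]
opening: 0.874
grasp_force: 0.0
```

>>> move_arm(
  plan=[0,0,0,0,0,0,0,0,0,0,0,0,0,0,0,0,0,0,0,0,0,0,0,0,0,0,0,0,0,0,0,0,0,0,0,0,0,0,0,0,0,0],
  grip=0,
)

```text
time_s: 10.8
eef_pos: [0.5358, 0.2971, 0.0644]
eef_rot: [-0.001, 0.736, 0.677, -0.002]
wrist_force: [-10.5, -0.3, 10.2]
opening: 0.319
grasp_force: 58.2
```

>>> move_arm(
  plan=[-0.04,-0.02,0.12,0,0,0,-0.04,-0.04,0.25,0,0,0,-0.04,-0.07,0.38,0,0,0,-0.05,-0.11,0.5,0,0,0,-0.05,-0.16,0.62,0,0,0,-0.06,-0.21,0.74,0,0,0,-0.06,-0.27,0.86,0,0,0,-0.07,-0.33,0.97,0,0,0,-0.07,-0.33,0.97,0,0,0],
)

```text
time_s: 11.92
eef_pos: [0.5343, 0.2793, 0.1125]
eef_rot: [0.0, 0.736, 0.677, -0.001]
wrist_force: [-3.1, -3.3, -4.0]
opening: 0.315
grasp_force: 59.5
```

>>> move_arm(
  plan=[-0.01,-0.07,0.11,0,0,0,-0.01,-0.14,0.22,0,0,0,-0.02,-0.31,0.42,0,0,0,-0.04,-0.49,0.6,0,0,0,-0.05,-0.69,0.76,0,0,0,-0.07,-0.91,0.9,0,0,0,-0.09,-1.14,1.02,0,0,0,-0.11,-1.38,1.11,0,0,0,-0.13,-1.63,1.18,0,0,0,-0.13,-1.63,1.18,0,0,0],
)

```text
time_s: 13.18
eef_pos: [0.5295, 0.1974, 0.1724]
eef_rot: [0.001, 0.736, 0.677, 0.001]
wrist_force: [-0.4, 0.2, -0.3]
opening: 0.022
grasp_force: 0.3
```

>>> move_arm(
  plan=[-0.01,-0.13,0.02,0,0,0,-0.02,-0.26,0.04,0,0,0,-0.03,-0.38,0.05,0,0,0,-0.04,-0.48,0.05,0,0,0,-0.04,-0.51,0.05,0,0,0,-0.04,-0.51,0.05,0,0,0],
)

```text
time_s: 13.92
eef_pos: [0.526, 0.1731, 0.1737]
eef_rot: [-0.0, 0.736, 0.677, 0.0]
wrist_force: [-0.4, -0.5, 0.1]
opening: 0.001
grasp_force: 0.0
```

The ball slipped out of the fingers. Looking before moving again.

Run:
```python
from h import *
w=cam('wrist')['pixels'][:,:,::-1];t=cam('top')['pixels'][:,:,::-1];s=cam('side')['pixels'][:,:,::-1]
o=np.zeros((600,800,3),np.uint8)
o[:300,:400]=cv2.resize(w,(400,300));o[:300,400:]=cv2.resize(t[160:265,90:230],(400,300),interpolation=2)
o[300:,:400]=cv2.resize(s[140:260,180:340],(400,300),interpolation=2)
cv2.imwrite('pics/c5.png',o)
```

```text
(no output)
```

View pics/c5.png

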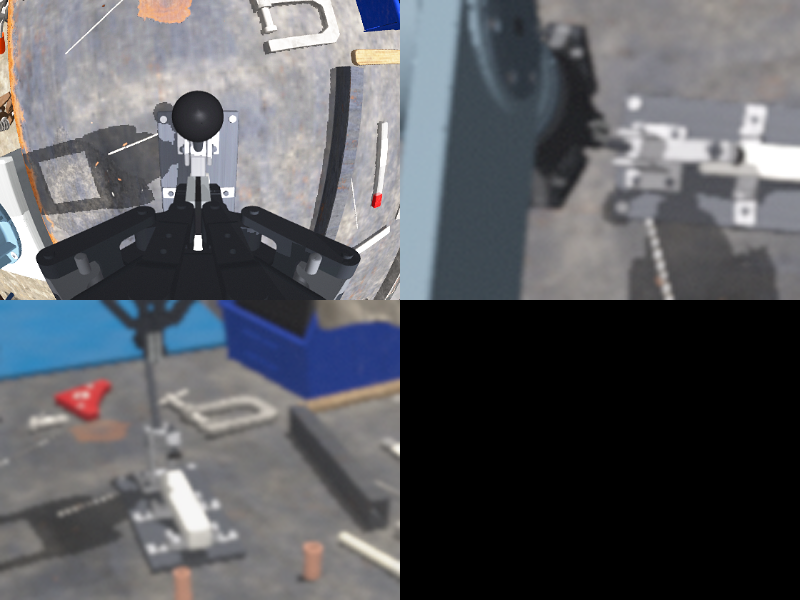

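The top crop shows the clamp arm swung over towards the bar. In the wrist view the ball, at (198,118) of the half-size picture, is just on the +y side of the shut fingers. So the lever is nearly shut and held off by the fingers. I'll lift clear and let it settle, then look.

>>> move_arm(
  plan=[0,0,0.2,0,0,0,0,0,0.4,0,0,0,0,0,0.6,0,0,0,0,0,0.8,0,0,0,0,0,1.2,0,0,0,0,0,2,0,0,0,0,0,2,0,0,0],
)

```text
time_s: 14.95
eef_pos: [0.5281, 0.1735, 0.2782]
eef_rot: [0.002, 0.736, 0.677, 0.003]
wrist_force: [0.1, -0.0, -1.5]
opening: -0.001
grasp_force: 0.0
```

>>> move_arm(
  plan=[0,-1,0.4,0,0,0,0,-2,0.8,0,0,0,0,-3,1,0,0,0,0,-4,1,0,0,0,0,-5,1,0,0,0,0,-6,1,0,0,0,0,-7,1,0,0,0,0,-7,1,0,0,0],
)

```text
time_s: 15.95
eef_pos: [0.5253, -0.1799, 0.3228]
eef_rot: [-0.001, 0.737, 0.675, -0.001]
wrist_force: [0.0, -0.3, -0.2]
opening: -0.002
grasp_force: 0.0
```

Run:
```python
from h import *
print(ctrl.get_obs()['eef_pos'],ctrl.get_obs()['wrist_force'])
C=cam('top');Sd=cam('side');t=C['pixels'][:,:,::-1];s=Sd['pixels'][:,:,::-1]
S=np.array([.518,.0525,.022]);y=np.array([.082,.9966,0]);H=S+.12*y+[0,0,.048]
for a in(0,.1,.2,.4):
  K=H+.125*(np.cos(a)*np.array([0,0,1])+np.sin(a)*y);print(a,K,proj(C,K),proj(Sd,K))
for nm,i,(x0,x1,y0,y1) in(('top',t,(100,250,170,260)),('side',s,(180,300,100,230))):
  m=(i[y0:y1,x0:x1].max(2)<60).astype(np.uint8);_,_,st,ce=cv2.connectedComponentsWithStats(m)
  print(nm,[(list(map(int,q+[x0,y0,0,0,0])),(c+[x0,y0]).round(1)) for q,c in zip(st[1:],ce[1:]) if q[4]>25])
o=np.zeros((600,800,3),np.uint8)
o[:300]=cv2.resize(t[175:255,80:293],(800,300),interpolation=2);o[300:,:400]=cv2.resize(s[120:240,180:340],(400,300),interpolation=2)
cv2.imwrite('pics/c6.png',o)
```

```text
[ 0.52532203 -0.1799249   0.32279204] [ 0.00805727 -0.34702869 -0.19208241]
0 [0.52784  0.172092 0.195   ] [155.86570021 204.68118344] [241.54847423 157.89030993]
0.1 [0.52886329 0.18452875 0.19437552] [149.91695011 204.20305303] [240.65969068 156.6617446 ]
0.2 [0.52987636 0.19684123 0.19250832] [144.25153709 203.81499898] [239.8167664  155.85752826]
0.4 [0.53183154 0.22060379 0.18513262] [134.08163646 203.3270225 ] [238.29933355 155.50719752]
top [([127, 198, 15, 12, 128], array([133.1, 203.7]))]
side [([267, 100, 33, 54, 1034], array([286.7, 119.6]))]
```

View pics/c6.png

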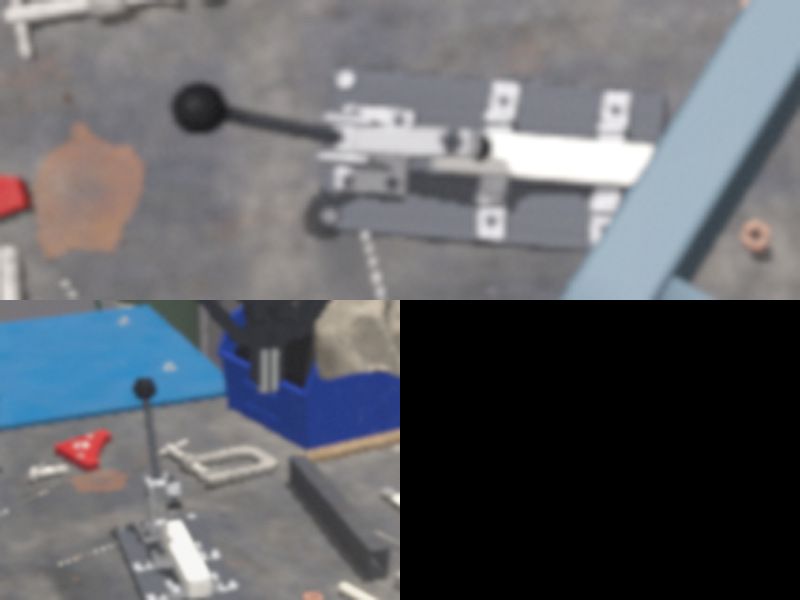

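Knob at top pixel (133,204), which corresponds to about 0.41 rad, not yet shut. It may still be dropping, so I'll check again after a second.

>>> move_arm(
  plan=[0,0,0,0,0,0,0,0,0,0,0,0,0,0,0,0,0,0,0,0,0,0,0,0,0,0,0,0,0,0,0,0,0,0,0,0,0,0,0,0,0,0,0,0,0,0,0,0,0,0,0,0,0,0],
)

```text
time_s: 17.18
eef_pos: [0.526, -0.1769, 0.3238]
eef_rot: [-0.0, 0.736, 0.677, -0.0]
wrist_force: [0.3, -0.2, -0.1]
opening: -0.001
grasp_force: 0.0
```

```bash
cat > k.py <<'E'
from h import *
C=cam('top');Sd=cam('side')
for nm,c,(x0,x1,y0,y1) in(('top',C,(100,220,180,225)),('side',Sd,(215,262,140,200))):
  m=(c['pixels'][y0:y1,x0:x1].max(2)<60).astype(np.uint8);_,_,st,ce=cv2.connectedComponentsWithStats(m)
  print(nm,[(q[2:].tolist(),(p+[x0,y0]).round(1)) for q,p in zip(st[1:],ce[1:]) if q[4]>25])
E
python3 k.py
```

```text
top [([15, 12, 127], array([133.2, 203.6]))]
side []
```

The lever is stationary at about 0.4 rad, held by friction near its balance, so I'll push the ball shut from the +y side with shut fingers.

>>> move_arm(
  plan=[0.02,1,0,0,0,0,0.05,2.2,0,0,0,0,0.08,3.4,0,0,0,0,0.1,4.6,0,0,0,0,0.13,5.8,0,0,0,0,0.16,7,0,0,0,0,0.18,8.2,0,0,0,0,0.2,9,0,0,0,0,0.2,9,0,0,0,0,0.2,9,0,0,0,0],
  grip=0,
)

```text
time_s: 18.52
eef_pos: [0.536, 0.2727, 0.3236]
eef_rot: [0.0, 0.736, 0.677, -0.0]
wrist_force: [-0.1, -0.5, -0.5]
opening: -0.005
grasp_force: 0.0
```

>>> move_arm(
  plan=[0,0,-0.8,0,0,0,0,0,-1.6,0,0,0,0,0,-2.4,0,0,0,0,0,-3,0,0,0,0,0,-3.16,0,0,0,0,0,-3.16,0,0,0],
)

```text
time_s: 19.27
eef_pos: [0.5365, 0.2723, 0.1663]
eef_rot: [0.0, 0.736, 0.677, 0.0]
wrist_force: [-0.2, 0.2, 0.7]
opening: 0.001
grasp_force: 0.0
```

```bash
python3 k.py
```

```text
top [([14, 40, 313], array([104.3, 197.8])), ([14, 12, 122], array([133.2, 203.7]))]
side [([6, 6, 27], array([237.1, 155.4]))]
```

>>> move_arm(
  plan=[-0.01,-0.2,0,0,0,0,-0.03,-0.4,0,0,0,0,-0.04,-0.55,0,0,0,0,-0.06,-0.7,0,0,0,0,-0.07,-0.85,0.03,0,0,0,-0.08,-1,0.05,0,0,0,-0.09,-1.1,0.06,0,0,0,-0.1,-1.2,0.08,0,0,0,-0.11,-1.3,0.1,0,0,0,-0.11,-1.3,0.1,0,0,0],
)

```text
time_s: 20.62
eef_pos: [0.5306, 0.2079, 0.1709]
eef_rot: [0.0, 0.736, 0.677, 0.0]
wrist_force: [1.2, 0.9, -0.5]
opening: 0.001
grasp_force: 0.0
```

```bash
python3 k.py
```

```text
top [([30, 45, 726], array([129.8, 202.1])), ([20, 12, 134], array([156.9, 205.1]))]
side [([15, 9, 55], array([240.2, 143.6])), ([8, 7, 39], array([240.3, 157.8]))]
```

The knob is now near the shut position (predicted (155.9,204.7)). A small further nudge to confirm firm contact.

>>> move_arm(
  plan=[-0.01,-0.06,0,0,0,0,-0.01,-0.12,0,0,0,0,-0.02,-0.18,0,0,0,0,-0.02,-0.22,0,0,0,0,-0.02,-0.22,0,0,0,0],
)

```text
time_s: 21.35
eef_pos: [0.5295, 0.1971, 0.1708]
eef_rot: [-0.0, 0.736, 0.677, 0.0]
wrist_force: [-0.7, 0.8, -1.3]
opening: -0.0
grasp_force: 0.0
```

>>> move_arm(
  plan=[-0.01,-0.06,0,0,0,0,-0.01,-0.1,0,0,0,0,-0.01,-0.1,0,0,0,0],
)

```text
time_s: 21.72
eef_pos: [0.5295, 0.1963, 0.1711]
eef_rot: [-0.002, 0.736, 0.677, 0.003]
wrist_force: [3.2, 17.1, -3.3]
opening: -0.004
grasp_force: 8.7
```

>>> move_arm(
  plan=[0.05,0.6,0,0,0,0,0.1,1.4,0.2,0,0,0,0.1,1.6,1.2,0,0,0,0.1,1.6,2.4,0,0,0,0.1,1,3.2,0,0,0,0.1,-0.2,3.2,0,0,0,0.1,-1.4,3.2,0,0,0,0.1,-2.6,3.2,0,0,0,0.1,-3.8,3.2,0,0,0,0.1,-5,3.2,0,0,0],
)

```text
time_s: 22.98
eef_pos: [0.5338, -0.0598, 0.331]
eef_rot: [0.0, 0.736, 0.677, 0.0]
wrist_force: [0.3, -0.7, -1.0]
opening: -0.0
grasp_force: 0.0
```

>>> move_arm(
  plan=[0,-1.2,0,0,0,0,0,-2.4,0,0,0,0,0,-3.6,0,0,0,0,0,-4.8,0,0,0,0,0,-6,0,0,0,0,0,-6,0,0,0,0,0,-6,0,0,0,0],
)

```text
time_s: 23.85
eef_pos: [0.5338, -0.3576, 0.3303]
eef_rot: [-0.001, 0.736, 0.677, 0.0]
wrist_force: [-0.5, -0.1, 0.7]
opening: -0.003
grasp_force: 0.0
```

```bash
python3 k.py
python3 - <<'E'
from h import *
C=cam('top');t=C['pixels'][:,:,::-1];s=cam('side')['pixels'][:,:,::-1]
S=np.array([.518,.0525,.022]);y=np.array([.082,.9966,0]);x=np.array([.9966,-.082,0]);t=t.copy()
for i in(-.07,.07):
  for j in(-.0125,.0125): print(proj(C,S+i*y+j*x+[0,0,.025]).round(1))
o=np.zeros((600,800,3),np.uint8)
o[:300]=cv2.resize(t[175:255,80:293],(800,300),interpolation=2);o[300:,:400]=cv2.resize(s[120:240,180:340],(400,300),interpolation=2)
o[300:,400:]=cv2.resize(s[170:245,215:315],(400,300),interpolation=2)
cv2.imwrite('pics/c7.png',o)
E
```

```text
top [([20, 13, 139], array([157.1, 205.1]))]
side []
[253.1 224.9]
[254.1 214.6]
[195.4 219.9]
[196.6 209.7]
```

View pics/c7.png

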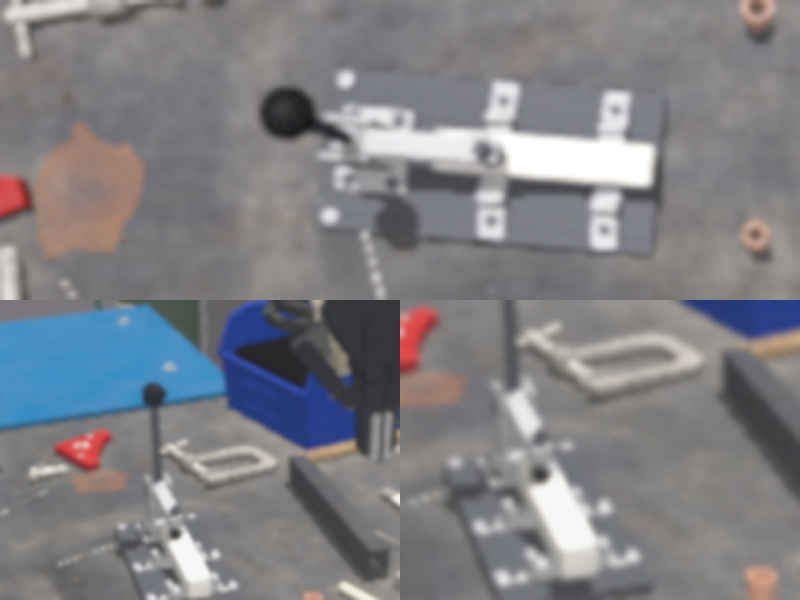

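The bar's far end, at top pixel u≈254, matches the predicted 253.6. The ball stands at crop (287,112), i.e. pixel (156,205), matching the predicted 0 rad at (155.9,204.7). The pad rests on the bar; the last push met 17 N at the stop. The robot is clear, so I'm handing in.

```bash
python3 -c "
from bench import ctrl
print(ctrl.hand_in())"
```

```text
the job is handed in; nothing more can be done
None
```

I handed the job in at about 24 s: the bar lies centred in both saddles and the clamp is shut on it by the final camera check, though the ball slipped out of the grip mid-swing and I pushed the clamp shut with closed fingers. `hand_in` gave no verdict.

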